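# Run the gear carriage in, then hold the spring guard open

## Task

With the guard still shut, take the carriage by its upright knob and slide it under the guard until it is right up against its end stop. Then lift the guard by its bar to 60 degrees open and hold it there with the gripper so that I can oil the gear: finish while still holding it, because it springs shut when let go. Leave the oil bottle and the screwdriver where they are.

Things in the scene. Friction and masses are not known exactly. Their poses are not given: they have to be found in the camera images.
- station: Gear fixture fixed to the bench: dark base plate, z 0 to 12 mm, x -50 to +75, y -165 to +175. Origin on the bench; x points away from the robot (bar side is -x), y along the slide (knob end +y, guard end -y), z up; turned at most 0.2 rad from world axes. Guard: x -50 to +60, y -150 to -10, top z 80. Hinge brackets 85 high at x +64, y -158 and +2.
- carriage (a joint): Slide of the aluminium carriage (62 x 175 x 10 mm, top at z 38 mm) with a pale gear at one end and the upright knob at the other. 0 = drawn right out towards the station's +y, grows towards -y, 0.100 m = against the end stop under the guard. Stays where it is left; about 2 N moves it.
- carriage_knob (a point): Point on the axis of the carriage's upright knob, a black cylinder 22 mm in diameter, 44 mm tall above the carriage plate, top at z 82 mm. This point is 64 mm above the bench. In the station's frame: x -10 mm, y +130 mm minus the carriage joint value; on the stop it is 40 mm from the guard's open end.
- guard (a joint): Hinge of the grey sheet-metal guard with a clear window (140 mm wide, 110 mm deep, 52 mm high; open on the knob side and below). 0 = shut (top level), grows as the bar side lifts, in rad (60 degrees = 1.047), up to 1.75. A spring and its weight close it: 3 to 4 N at the bar.
- guard_bar (a point): Middle of the guard's handle, a round steel bar 10 mm in diameter, 96 mm long between its two arms, parallel to the hinge, 55 mm clear in front of the guard (towards the robot). Shut, it is 78 mm above the bench; it moves with the guard on a circle of 165 mm radius about the hinge and may turn between finger pads.
- guard_hinge (a point): Fixed point on the guard's hinge line, behind the middle of the bar (x +60, y -80, z +78 mm in the frame of station); the hinge line runs along the station's y axis.
- oil_bottle: White oil bottle with a yellow nozzle, 29 x 42 x 123 mm, standing on the bench; origin under its middle. Leave alone.
- screwdriver: Orange-handled screwdriver, 204 mm long, lying on the bench; origin under its middle, long axis y. Leave alone.

How it is judged:
On the way, in this order (a step that is already met when the one before it is completed fails the run):
1. the carriage is against its end stop while the guard is still shut (value of joint carriage above 0.096 m and value of joint guard below 0.1 rad), for 0.2 s.
2. the guard is lifted to about 60 degrees in the gripper (value of joint carriage above 0.096 m and value of joint guard between 0.942478 and 1.15192 rad and contact force between the fingers and guard above 1 N), for 0.2 s.
At the end, for the whole second after the job is handed in: The carriage is within 4 mm of its end stop, and the guard is at rest 54 to 66 degrees open, carried by the fingers (at least 1 N between fingers and guard), through the last second (all of step 2 and velocity of joint guard between -0.1 and 0.1 rad/s); the arm keeps its last pose, push and grip.
It fails at once if the guard is lifted off its seat before the carriage is home (value of joint guard above 0.2 rad and value of joint carriage below 0.09 m).
It fails at once if the oil bottle or screwdriver is disturbed (distance of any of oil_bottle, screwdriver from where it was at the start of the episode above 0.02 m or angle between oil_bottle's own z axis and vertical above 0.4 rad).
It also fails if it takes over 56 s, if anything falls off the work surface, if the arm or the gripper's body presses on something with over 40 N, if the wrist force passes 120 N, or if a joint passes its speed limit or range.

## Robot

A 7-joint arm with a two-finger parallel gripper is mounted at the origin on a cart in front of the work surface, level with it; the furniture and walls round the work are solid. World frame = base frame: x ahead of the robot, y to its left, z up, the work surface at z = 0. Lengths are in m, angles in rad, forces in N, time in s.
With the tool pointing down it reaches from about 0.4 to 0.85 m from the base axis. Payload 4.5 kg.
Tool frame: the origin (TCP) lies at the very end of the fingers, on their centre line; the grasp point (between the pads) lies 19 mm behind it; z points along the fingers, y is the line along which they close (so a half turn about z gives the same grasp; the last joint's range is limited). The gripper opens to 88 mm and grips with 3 to 60 N. Pads are 18 mm wide; open, the fingers measure 123 mm over their backs; the gripper's body (75 mm by 187 mm) begins 45 mm behind the grasp point.
Start: joints at [1.205, 0.689, -0.195, 1.565, 0.157, 0.902, -0.215], TCP at [0.243, -0.576, 0.239] pointing down, gripper open.
Joint ranges: [-3.01, 3.01], [-0.46, 2.08], [-1.47, 1.51], [0.13, 2.56], [-1, 4.14], [0.04, 2.09], [-2.66, 2.66]. Speed limits (rad/s): [2.57, 2.57, 3.14, 3.14, 3.14, 3.14, 3.14].

## Interface

Orientations are given as a unit quaternion [x, y, z, w].
In Python, from plant import r, optics gives the robot as it stands.
- The arm moves only by the tool servo_tool, never from a script. Its arguments are lists of equal length, an entry for each row: "translation": the shift along the tool's x, y, z in m, a list of three; "turn": the turn, a rotation vector about the tool's x, y, z in rad, a list of three. In form: {"translation": [[dx, dy, dz], ...], "turn": [[rx, ry, rz], ...]}. A call has 1 to 10 rows; each row shifts and turns the commanded pose from where the row before left it, along the tool's axes as they then stand; what a row does not reach is not made up. A row lasts 1/8 s, in which the tool goes at most 62.5 mm and 10.7 degrees, less where a joint would pass 70% of its speed; a pose out of reach is approached as far as the arm can. A call is refused whole if a number of a shift passes 0.0625 or a number of a turn 0.188, either way. A call with a gripper value outside its range is refused whole. "grip" is the opening, from 0 (shut) to 1 (fully open), set as the call begins (left out, the last holds). The fingers move at their own pace and stop on an object; "grip_force" is the grip in N (left out, the last holds). Time passes only in rows, so rows that do not move let the fingers close. It gives the time, the measured TCP pose, the force, the opening and the grip force at its end, in the units of the state.
- r.get_state(): the state, without advancing time (a new reading comes with each control period).
- optics.snapshot(name): name is "scene" or "top" or "wrist"; returns a dict with "img" (384x512x3 uint8, red, green, blue), "z_map" (384x512 float32, m along the optical axis (not along the pixel's ray), 0 where there is no reading), "mtx" (3x3 intrinsics, pixels), "R" (3x3) and "t" (3): a world point X has camera coordinates R X + t. Camera axes: x right, y down, z forward; pixel columns grow to the right and rows downward; lengths in m; the calibration is good to about 2 mm. A picture is of the moment at which its call begins.
- r.finish_job(): hands the job in; it is judged then, once.
The state is a dict: "clock": time; "q": joint angles; "qd": joint speeds; "joint_torque": joint torques, N m; "tool_pos": TCP position; "eef_rot": TCP orientation; "contact_force": force on the tool from outside, world axes, zero at the start; "moment": the same for the moment, N m; "opening": opening from 0.0 (shut) to 1.0 (fully open); "finger_force": force on a finger pad.
Only numpy, scipy, OpenCV 4.12 (cv2) and the standard library are available. Lean on these libraries where they do the work, as an engineer would, in place of code of your own. Each camera call takes 0.05 s, during which the arm holds its last target. There are 200 camera calls.

## Working session

There is one attempt and no reset: what is moved stays moved. The work goes in short steps, Python scripts to look and compute and a tool call to move; the robot and the scene stay as the last step left them, time stands still between calls to the robot, and variables do not carry over. Pictures are saved under pics/ and viewed, at most 10 in all, crops included, and the job is handed in when it is done.

Besides the shell and the picture viewer there is one more tool, called after "Call:" by a JSON object that holds its "op" and its "data". servo_tool: Moves the arm, as the interface text tells. Its arguments: {"type":"object","properties":{"translation":{"type":"array"},"turn":{"type":"array"},"grip":{"type":"number"},"grip_force":{"type":"number"}},"required":["translation","turn"]}

```bash
mkdir -p pics; ls
python3 - <<'E'
from plant import r, optics
import cv2, numpy as np
s=r.get_state(); print({k:np.round(v,3).tolist() for k,v in s.items()})
a=[]
for n in ("scene","top"):
    d=optics.snapshot(n); np.savez(f"{n}.npz",**d); a.append(d["img"])
    print(n,np.round(d["R"],3).tolist(),np.round(d["t"],3),d["mtx"].tolist())
cv2.imwrite("pics/scene.png",a[0][:,:,::-1]); cv2.imwrite("pics/top.png",a[1][:,:,::-1])
E
```

```text
pics
{'clock': 0.0, 'q': [1.205, 0.69, -0.194, 1.566, 0.157, 0.902, -0.215], 'qd': [0.0, 0.0, -0.0, -0.0, 0.001, -0.001, 0.0], 'joint_torque': [0.001, -52.756, -1.267, -15.343, -0.053, 0.007, 0.0], 'tool_pos': [0.243, -0.575, 0.238], 'eef_rot': [0.98, 0.199, -0.0, -0.001], 'contact_force': [0.532, -0.307, -0.748], 'moment': [-0.004, 0.017, 0.034], 'finger_force': 0.0, 'opening': 0.996}
scene [[-0.866, -0.5, -0.001], [-0.257, 0.445, -0.858], [0.429, -0.743, -0.514]] [0.526 0.21  0.769] [[365.3054198988345, 0.0, 250.9026403160064], [0.0, 365.3054198988345, 194.72694670133498], [0.0, 0.0, 1.0]]
top [[-0.029, -1.0, -0.008], [-0.986, 0.03, -0.167], [0.167, 0.003, -0.986]] [0.072 0.574 0.978] [[389.18196684239257, 0.0, 257.64886716697987], [0.0, 389.18196684239257, 184.2539322900157], [0.0, 0.0, 1.0]]
```

View pics/scene.png

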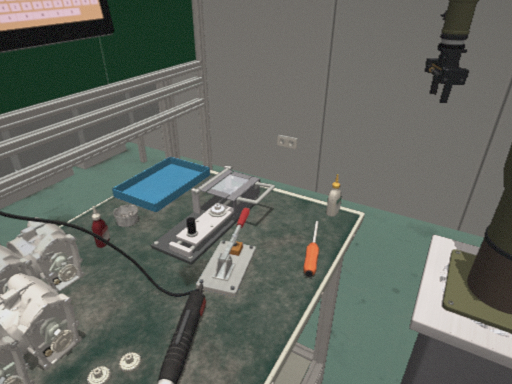

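View pics/top.png

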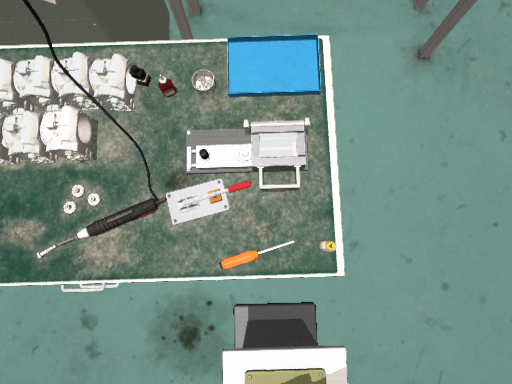

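The top view shows the knob at about (204,154), the guard at (280,147) with its bar at (279,186), the screwdriver at (255,255), the bottle at (327,246), and a red-handled clamp at (240,186) near the bar. Next I'll measure from depth.

```bash
cat > h.py <<'E'
import numpy as np
def cloud(d):
    z=d["z_map"]; v,u=np.mgrid[:z.shape[0],:z.shape[1]]; K=d["mtx"]
    c=np.stack([(u-K[0,2])/K[0,0]*z,(v-K[1,2])/K[1,1]*z,z],-1)
    return (c-d["t"])@d["R"]   # R^T (c-t)
def ray(d,u,v,h):
    K=d["mtx"]; q=d["R"].T@np.array([(u-K[0,2])/K[0,0],(v-K[1,2])/K[1,1],1]); o=-d["R"].T@d["t"]
    return o+q*(h-o[2])/q[2]
E
python3 - <<'E'
import numpy as np,cv2
from h import *
d=np.load("top.npz"); P=cloud(d); img=d["img"].astype(int)
print("knob",ray(d,204,154,.082),P[150:159:2,200:209:2,2].round(3).tolist())
H=P[...,2]
def stat(n,m):
    q=P[m]; print(n,m.sum(),np.median(q,0).round(4),q.min(0).round(3),q.max(0).round(3))
box=np.zeros(H.shape,bool); box[140:170,192:216]=1
k=box&(H>.07)&(H<.095)&(img.sum(-1)<150); stat("knob",k)
v,u=np.nonzero(k); print(u.mean(),v.mean(),ray(d,u.mean(),v.mean(),.082))
for nm,(a,b,c,e),hh in (("bar",(181,192,262,298),(.06,.095)),("guardtop",(128,168,250,312),(.07,.09)),("clamp",(172,235,160,258),(.02,.2)),("bottle",(235,258,316,340),(.01,.2)),("driver",(235,272,215,300),(.006,.06)),("all>0.1",(100,275,150,335),(.1,.3))):
    box[:]=0; box[a:b,c:e]=1; m=box&(H>hh[0])&(H<hh[1])
    if m.any(): stat(nm,m)
    if nm in("bar","guardtop"):
        for ang in [cv2.minAreaRect(P[m][:,:2].astype(np.float32)*1000)]: print(ang)
box[:]=0; box[122:172,184:250]=1; m=box&(H>.004)&(H<.05); print("plate",cv2.minAreaRect(P[m][:,:2].astype(np.float32)*1000))
q=P[box&(H>.030)&(H<.045)]; print("carr",cv2.minAreaRect(q[:,:2].astype(np.float32)*1000))
cv2.imwrite("pics/topcrop.png",cv2.resize(d["img"][100:270,170:340,::-1],None,fx=3.5,fy=3.5,interpolation=cv2.INTER_CUBIC))
# bar row profile per column
for c in range(256,304,4):
    col=[(r,H[r,c].round(3)) for r in range(168,192) if H[r,c]>.05]; print(c,col)
E
```

```text
knob [0.65331723 0.19120535 0.082     ] [[0.077, 0.077, 0.081, 0.038, 0.036], [0.081, 0.077, 0.079, 0.08, 0.034], [0.08, 0.078, 0.081, 0.079, 0.043], [0.064, 0.076, 0.077, 0.067, 0.046], [0.043, 0.057, 0.059, 0.056, 0.043]]
knob 23 [0.6593 0.192  0.079 ] [0.649 0.185 0.071] [0.668 0.202 0.084]
203.6086956521739 152.47826086956522 [0.65739731 0.19219468 0.082     ]
bar 150 [ 0.5636 -0.0007  0.0803] [ 0.559 -0.046  0.074] [0.578 0.044 0.086]
((567.8073120117188, -1.0362167358398438), (89.58460235595703, 18.471660614013672), 88.23784637451172)
guardtop 2017 [ 6.662e-01 -1.000e-04  7.720e-02] [ 0.613 -0.072  0.07 ] [0.721 0.07  0.084]
((667.0575561523438, -1.1124114990234375), (141.1197509765625, 105.29509735107422), 88.46112060546875)
clamp 572 [0.5492 0.1745 0.0541] [0.513 0.074 0.02 ] [0.587 0.32  0.077]
bottle 195 [ 0.4092 -0.1106  0.0714] [ 0.394 -0.139  0.01 ] [ 0.423 -0.097  0.123]
driver 490 [0.3857 0.0988 0.0243] [ 0.36  -0.034  0.006] [0.441 0.16  0.036]
all>0.1 15 [ 0.4111 -0.117   0.1105] [ 0.407 -0.12   0.101] [ 0.416 -0.114  0.123]
plate ((693.221435546875, 166.617065429687
[... 1497 characters left out ...]
4(0.08)), (186, np.float64(0.082)), (187, np.float64(0.081))]
292 [(184, np.float64(0.082)), (185, np.float64(0.077)), (186, np.float64(0.078)), (187, np.float64(0.079))]
296 [(168, np.float64(0.078)), (169, np.float64(0.076)), (170, np.float64(0.075)), (171, np.float64(1.06)), (172, np.float64(0.079)), (173, np.float64(0.078)), (174, np.float64(0.073)), (175, np.float64(0.078)), (176, np.float64(0.074)), (177, np.float64(0.078)), (178, np.float64(0.077)), (179, np.float64(0.078)), (180, np.float64(0.078)), (181, np.float64(0.079)), (182, np.float64(0.078)), (183, np.float64(0.08)), (184, np.float64(0.083)), (185, np.float64(0.083)), (186, np.float64(0.078)), (187, np.float64(0.076))]
300 []
```

View pics/topcrop.png

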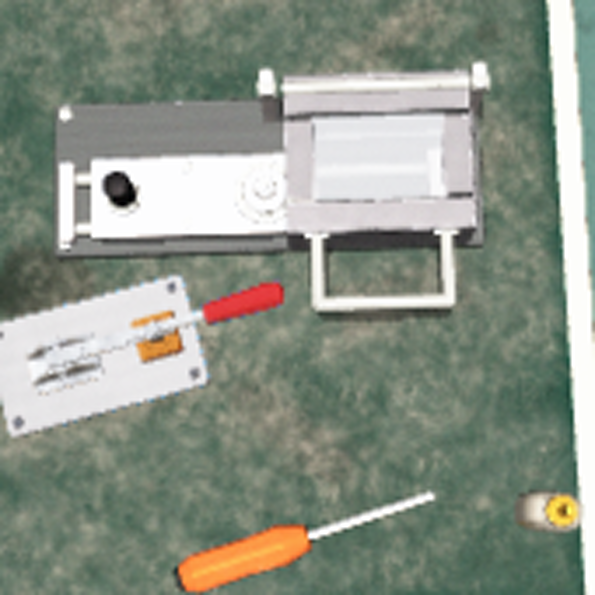

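The crop shows the knob at (120,188), the bar running horizontally from (318,304) to (455,300), and the clamp handle clear of the bar's middle. The knob is near (0.658, 0.192) and the bar near (0.564, 0.000). The station's yaw is close to zero. I'm moving over the knob now.

Call:
{"op": "servo_tool", "data": {"translation": [[0.034,-0.027,0],[0.034,-0.027,0],[0.034,-0.027,0],[0.034,-0.027,0],[0.034,-0.027,0],[0.034,-0.027,0],[0.034,-0.027,0],[0.034,-0.027,0],[0.034,-0.027,0],[0.034,-0.027,0]], "turn": [[0,0,0],[0,0,0],[0,0,0],[0,0,0],[0,0,0],[0,0,0],[0,0,0],[0,0,0],[0,0,0],[0,0,0]], "grip": 0.55}}

```text
clock: 1.35
tool_pos: [0.4518, -0.1933, 0.2385]
eef_rot: [0.98, 0.199, -0.0, -0.0]
contact_force: [0.3, 0.3, 0.7]
opening: 0.548
finger_force: 0.0
```

Run:
```python
import numpy as np
from h import *
d=np.load("top.npz"); P=cloud(d); H=P[...,2]
def line(n,rows,cols,h):
    m=np.zeros(H.shape,bool); m[rows[0]:rows[1],cols[0]:cols[1]]=1; m&=(H>h[0])&(H<h[1])
    xs=[];ys=[]
    for c in range(*cols):
        rr=np.nonzero(m[:,c])[0]
        if len(rr): w=ray(d,c,rr.mean(),np.mean(h)); xs.append(w[0]); ys.append(w[1])
    p=np.polyfit(ys,xs,1); print(n,len(xs),p.round(4),np.mean(xs).round(4),np.mean(ys).round(4),"yaw",-p[0])
line("bar",(181,192),(266,294),(.07,.09))
line("guardtop",(124,167),(254,302),(.07,.09))
# front edge of guard & plate via lowest row in column
for n,rows,cols,h in (("guardfront",(150,175),(266,294),(.074,.09)),):
    e=[]
    for c in range(*cols):
        rr=[q for q in range(*rows) if h[0]-.006<H[q,c]<h[1]]
        if rr: e.append(ray(d,c,max(rr)+.5,.08)[:2])
    e=np.array(e); print(n,np.polyfit(e[:,1],e[:,0],1).round(4))
print("guard y at top ends",[ray(d,c,147,.08)[1].round(4) for c in range(250,256)],H[147,248:256].round(3),H[147,300:312].round(3),[ray(d,c,147,.08)[1].round(4) for c in (304,306,308,310)])
print("end block", H[146:172:3,186:192].round(3).tolist())
```

```text
bar 28 [-0.0166  0.5635] 0.5635 -0.0008 yaw 0.016564313383944845
guardtop 48 [0.0264 0.6715] 0.6715 0.0003 yaw -0.02641668801994011
guardfront [0.0077 0.6149]
guard y at top ends [np.float64(0.0718), np.float64(0.0692), np.float64(0.0666), np.float64(0.064), np.float64(0.0615), np.float64(0.0589)] [0.041 0.043 0.041 0.079 0.078 0.08  0.08  0.079] [ 0.078  0.077  0.077  0.077  0.079  0.078  0.008  0.002  0.003  0.002
 -0.002  0.002] [np.float64(-0.0682), np.float64(-0.0734), np.float64(-0.0786), np.float64(-0.0837)]
end block [[0.012, 0.011, 0.008, 0.014, 0.008, 0.009], [0.014, 0.027, 0.034, 0.03, 0.029, 0.021], [0.009, 0.032, 0.029, 0.029, 0.032, 0.02], [0.012, 0.03, 0.031, 0.03, 0.032, 0.021], [0.009, 0.031, 0.029, 0.028, 0.03, 0.018], [0.007, 0.032, 0.033, 0.033, 0.029, 0.02], [0.013, 0.032, 0.03, 0.029, 0.031, 0.021], [0.012, 0.03, 0.034, 0.029, 0.034, 0.02], [0.007, 0.015, 0.015, 0.014, 0.014, 0.013]]
```

Call:
{"op": "servo_tool", "data": {"translation": [[0.034,-0.027,0],[0.034,-0.027,0],[0.034,-0.027,0],[0.034,-0.027,0],[0.034,-0.027,0],[0.034,-0.027,0],[0.034,-0.027,0],[0.034,-0.027,0],[0.034,-0.027,0],[0.034,-0.027,0]], "turn": [[0,0,0],[0,0,0],[0,0,0],[0,0,0],[0,0,0],[0,0,0],[0,0,0],[0,0,0],[0,0,0],[0,0,0]]}}

```text
clock: 2.6
tool_pos: [0.6597, 0.1875, 0.2382]
eef_rot: [0.98, 0.199, -0.001, 0.0]
contact_force: [0.7, -0.7, 0.5]
opening: 0.552
finger_force: 0.0
```

Call:
{"op": "servo_tool", "data": {"translation": [[0,0,0.008],[0,0,0.008],[0,0,0.008],[0,0,0.008],[0,0,0.008],[0,0,0.008],[0,0,0.008],[0,0,0.008],[0,0,0.008],[0,0,0.008]], "turn": [[0,0,-0.117],[0,0,-0.117],[0,0,-0.117],[0,0,-0.117],[0,0,-0.117],[0,0,-0.117],[0,0,-0.117],[0,0,-0.117],[0,0,-0.117],[0,0,-0.117]]}}

```text
clock: 3.85
tool_pos: [0.6591, 0.1861, 0.1578]
eef_rot: [0.706, 0.708, -0.001, -0.0]
contact_force: [0.2, 0.1, 0.1]
opening: 0.548
finger_force: 0.0
```

Run:
```python
from plant import r, optics
import cv2, numpy as np
from h import *
s=r.get_state(); print(s["tool_pos"],s["eef_rot"],np.round(s["q"],2))
d=optics.snapshot("wrist"); np.savez("w1.npz",**d); cv2.imwrite("pics/w1.png",d["img"][:,:,::-1])
P=cloud(d); m=(d["z_map"]>0)&(abs(P[...,2]-.082)<.006)&(abs(P[...,1]-.19)<.03)&(abs(P[...,0]-.655)<.035)&(d["img"].astype(int).sum(-1)<200)
q=P[m]; print(m.sum(), q.mean(0), q.min(0), q.max(0), [a.mean() for a in np.nonzero(m)])
```

```text
[0.6590898  0.18609358 0.15784646] [ 7.06085551e-01  7.08126270e-01 -5.92851957e-04 -1.70567526e-04] [-0.15  0.88 -0.4   1.43  0.39  0.91 -0.65]
443 [0.6598204  0.19688327 0.0819086 ] [0.65058751 0.18636124 0.07607373] [0.66889674 0.2054027  0.08485054] [np.float64(189.47404063205417), np.float64(254.10158013544017)]
```

View pics/w1.png

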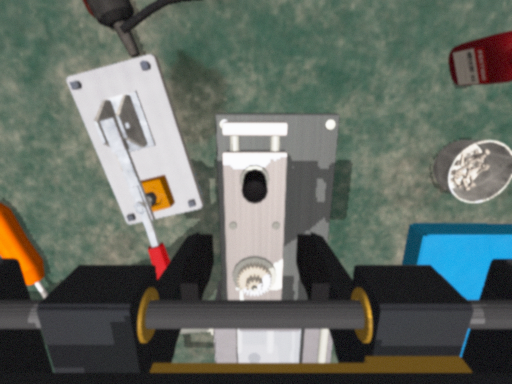

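The wrist view shows the knob at (254,189), which is world (0.660, 0.196) with its top at z 0.082. That agrees with the known height, and the slide runs parallel to world y. I'm centring and descending, then gripping.

Call:
{"op": "servo_tool", "data": {"translation": [[0.01,0,0.008],[0,0,0.025],[0,0,0.025],[0,0,0.025],[0,0,0.015],[0,0,0.01],[0,0,0]], "turn": [[0,0,0],[0,0,0],[0,0,0],[0,0,0],[0,0,0],[0,0,0],[0,0,0]]}}

```text
clock: 4.78
tool_pos: [0.6593, 0.1966, 0.0503]
eef_rot: [0.708, 0.707, -0.0, -0.0]
contact_force: [0.0, 0.2, 0.4]
opening: 0.555
finger_force: 0.0
```

Call:
{"op": "servo_tool", "data": {"translation": [[0,0,0],[0,0,0],[0,0,0],[0,0,0],[0,0,0],[0,0,0]], "turn": [[0,0,0],[0,0,0],[0,0,0],[0,0,0],[0,0,0],[0,0,0]], "grip": 0, "grip_force": 20}}

```text
clock: 5.52
tool_pos: [0.6589, 0.1965, 0.0513]
eef_rot: [0.707, 0.707, -0.0, -0.0]
contact_force: [-2.1, -0.1, 6.4]
opening: 0.243
finger_force: 20.0
```

Call:
{"op": "servo_tool", "data": {"translation": [[-0.007,0,0],[-0.007,0,0],[-0.007,0,0],[-0.007,0,0],[-0.007,0,0],[-0.007,0,0],[-0.007,0,0],[-0.007,0,0],[-0.007,0,0],[-0.007,0,0]], "turn": [[0,0,0],[0,0,0],[0,0,0],[0,0,0],[0,0,0],[0,0,0],[0,0,0],[0,0,0],[0,0,0],[0,0,0]]}}

```text
clock: 6.78
tool_pos: [0.659, 0.127, 0.0512]
eef_rot: [0.707, 0.707, 0.0, -0.001]
contact_force: [-3.4, 2.8, 6.6]
opening: 0.242
finger_force: 20.0
```

Call:
{"op": "servo_tool", "data": {"translation": [[-0.004,0,0],[-0.004,0,0],[-0.004,0,0],[-0.003,0,0],[-0.003,0,0],[0,0,0]], "turn": [[0,0,0],[0,0,0],[0,0,0],[0,0,0],[0,0,0],[0,0,0]]}}

```text
clock: 7.52
tool_pos: [0.659, 0.1105, 0.0513]
eef_rot: [0.707, 0.707, 0.001, -0.001]
contact_force: [-3.0, 4.4, 5.7]
opening: 0.24
finger_force: 20.0
```

Call:
{"op": "servo_tool", "data": {"translation": [[-0.002,0,0],[-0.002,0,0],[-0.002,0,0],[0,0,0],[0,0,0]], "turn": [[0,0,0],[0,0,0],[0,0,0],[0,0,0],[0,0,0]]}}

```text
clock: 8.15
tool_pos: [0.659, 0.1104, 0.0513]
eef_rot: [0.706, 0.708, 0.004, -0.004]
contact_force: [-3.7, 13.4, 1.9]
opening: 0.244
finger_force: 20.0
```

The carriage is on the stop: y holds at 0.1104 while the force rises to 13 N, and the guard's open end at about 0.070 plus 40 mm gives the same place. I'm releasing and rising.

Call:
{"op": "servo_tool", "data": {"translation": [[0.003,0,0],[0,0,0],[0,0,0],[0,0,0],[0,0,0]], "turn": [[0,0,0],[0,0,0],[0,0,0],[0,0,0],[0,0,0]], "grip": 0.5}}

```text
clock: 8.78
tool_pos: [0.6595, 0.1049, 0.0507]
eef_rot: [0.708, 0.707, -0.0, 0.0]
contact_force: [0.0, 0.5, -0.3]
opening: 0.499
finger_force: 0.0
```

Call:
{"op": "servo_tool", "data": {"translation": [[0,0,-0.01],[0,0,-0.02],[0,0,-0.03],[0,0,-0.03],[0,0,-0.02],[0,0,0]], "turn": [[0,0,0],[0,0,0],[0,0,0],[0,0,0],[0,0,0],[0,0,0]]}}

```text
clock: 9.52
tool_pos: [0.6606, 0.1057, 0.1631]
eef_rot: [0.708, 0.707, 0.002, 0.001]
contact_force: [-0.2, 0.1, -0.0]
opening: 0.499
finger_force: 0.0
```

Call:
{"op": "servo_tool", "data": {"translation": [[-0.018,-0.015,0],[-0.018,-0.015,0],[-0.018,-0.015,0],[-0.018,-0.015,0],[-0.018,-0.015,0],[-0.018,-0.015,0],[0,0,0]], "turn": [[0,0,0],[0,0,0],[0,0,0],[0,0,0],[0,0,0],[0,0,0],[0,0,0]]}}

```text
clock: 10.4
tool_pos: [0.5677, -0.0046, 0.1597]
eef_rot: [0.708, 0.706, -0.002, -0.001]
contact_force: [0.3, -0.4, 0.3]
opening: 0.502
finger_force: 0.0
```

Run:
```python
from plant import r, optics
import cv2, numpy as np
from h import *
s=r.get_state(); print(s["tool_pos"],s["eef_rot"],np.round(s["q"],2))
d=optics.snapshot("wrist"); t=optics.snapshot("top")
cv2.imwrite("pics/w2.png",np.hstack([cv2.resize(d["img"],(400,300)),cv2.resize(t["img"][100:250,150:350],(400,300))])[:,:,::-1])
P=cloud(d); z=d["z_map"]
m=(z>0)&(abs(P[...,2]-.08)<.008)&(P[...,0]>.54)&(P[...,0]<.60)&(abs(P[...,1])<.04)
q=P[m]; print("bar",m.sum(), q.mean(0), q.min(0), q.max(0))
m=(z>0)&(abs(P[...,2]-.082)<.006)&(abs(P[...,1]-.11)<.02)&(abs(P[...,0]-.66)<.02)
q=P[m]; print("knob",m.sum(), q.mean(0) if len(q) else 0)
```

```text
[ 0.56765445 -0.00456483  0.15972027] [ 7.08282237e-01  7.05926947e-01 -1.76909083e-03 -5.37498340e-04] [ 0.17  0.75 -0.42  1.81  0.45  0.69 -0.51]
bar 1080 [0.56518291 0.0023694  0.08221737] [ 0.56001001 -0.03992625  0.07769412] [0.56989343 0.03969478 0.0851576 ]
knob 820 [0.65843094 0.10809986 0.0817843 ]
```

View pics/w2.png

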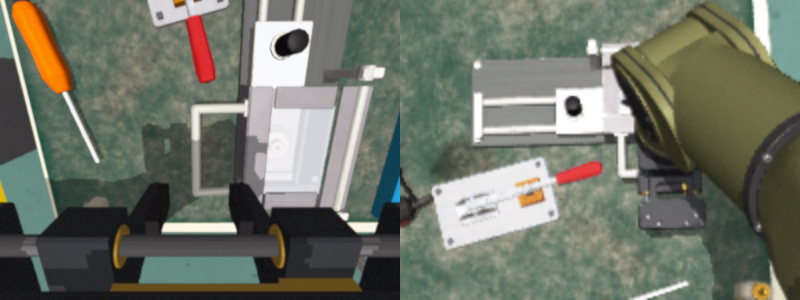

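The composite shows the guard shut and the carriage home, with its knob at (290,42) on the left and (572,105) on the right. The bar runs vertically at (195,150) between the fingers, at world x 0.565 and z 0.078. I'm descending onto it.

Call:
{"op": "servo_tool", "data": {"translation": [[0.004,-0.003,0.01],[0,0,0.025],[0,0,0.025],[0,0,0.02],[0,0,0.012],[0,0,0.008],[0,0,0]], "turn": [[0,0,0],[0,0,0],[0,0,0],[0,0,0],[0,0,0],[0,0,0],[0,0,0]]}}

```text
clock: 11.38
tool_pos: [0.5662, 0.0018, 0.0604]
eef_rot: [0.707, 0.707, -0.0, -0.0]
contact_force: [-0.1, -0.5, 0.5]
opening: 0.499
finger_force: 0.0
```

Call:
{"op": "servo_tool", "data": {"translation": [[0,0,0],[0,0,0],[0,0,0],[0,0,0],[0,0,0],[0,0,0]], "turn": [[0,0,0],[0,0,0],[0,0,0],[0,0,0],[0,0,0],[0,0,0]], "grip": 0, "grip_force": 35}}

```text
clock: 12.12
tool_pos: [0.564, 0.0013, 0.0606]
eef_rot: [0.707, 0.707, -0.002, -0.001]
contact_force: [-5.7, 0.2, 3.7]
opening: 0.094
finger_force: 35.0
```

Call:
{"op": "servo_tool", "data": {"translation": [[0,0.0002,-0.0072],[0,0.0004,-0.0072],[0,0.0008,-0.0072],[0,0.0011,-0.0071],[0,0.0014,-0.007],[0,0.0017,-0.007],[0,0.002,-0.0069],[0,0.0023,-0.0068],[0,0.0026,-0.0067],[0,0.0029,-0.0066]], "turn": [[0,0,0],[0,0,0],[0,0,0],[0,0,0],[0,0,0],[0,0,0],[0,0,0],[0,0,0],[0,0,0],[0,0,0]]}}

```text
clock: 13.38
tool_pos: [0.5781, 0.0013, 0.1298]
eef_rot: [0.707, 0.707, -0.003, -0.002]
contact_force: [-7.1, 1.8, -2.6]
opening: 0.1
finger_force: 35.1
```

Call:
{"op": "servo_tool", "data": {"translation": [[0,0.0032,-0.0065],[0,0.0035,-0.0063],[0,0.0037,-0.0062],[0,0.004,-0.0059],[0,0.0043,-0.0058],[0,0.0045,-0.0056],[0,0.0047,-0.0054],[0,0.005,-0.0052],[0,0.0052,-0.005],[0,0.0054,-0.0047]], "turn": [[0,0,0],[0,0,0],[0,0,0],[0,0,0],[0,0,0],[0,0,0],[0,0,0],[0,0,0],[0,0,0],[0,0,0]]}}

```text
clock: 14.62
tool_pos: [0.618, 0.0013, 0.187]
eef_rot: [0.707, 0.707, -0.006, -0.005]
contact_force: [-18.2, 0.5, 10.7]
opening: 0.102
finger_force: 35.0
```

Call:
{"op": "servo_tool", "data": {"translation": [[0,0.0056,-0.0045],[0,0.0058,-0.0043],[0,0.006,-0.004],[0,0.0061,-0.0037],[0,0,0],[0,0,0],[0,0,0],[0,0,0]], "turn": [[0,0,0],[0,0,0],[0,0,0],[0,0,0],[0,0,0],[0,0,0],[0,0,0],[0,0,0]]}}

```text
clock: 15.62
tool_pos: [0.6438, 0.0013, 0.2062]
eef_rot: [0.707, 0.707, -0.004, -0.002]
contact_force: [-19.0, -1.2, 21.7]
opening: 0.1
finger_force: 35.0
```

Run:
```python
from plant import r, optics
import cv2, numpy as np
from h import *
s=r.get_state(); p=s["tool_pos"]; print(p,s["contact_force"],s["finger_force"],s["opening"])
print("angle", np.degrees(np.arctan2(p[2]+.019-.078,.7285-p[0])), np.hypot(p[2]+.019-.078,.7285-p[0]))
d=optics.snapshot("scene"); t=optics.snapshot("top")
P=cloud(t); m=(abs(P[...,2]-.081)<.006)&(abs(P[...,1]-.11)<.02)&(abs(P[...,0]-.66)<.02)&(t["img"].astype(int).sum(-1)<200)
print("knob",m.sum(),P[m].mean(0) if m.any() else 0)
cv2.imwrite("pics/s3.png",np.hstack([cv2.resize(d["img"][140:290,140:340],(400,300),interpolation=cv2.INTER_CUBIC),cv2.resize(t["img"][100:250,150:350],(400,300))])[:,:,::-1])
```

```text
[0.64376256 0.0013275  0.20621253] [-19.04624966  -1.20655146  21.68617986] 35.00739008188248 0.09997827506234816
angle 60.07471077067274 0.1698586547291126
knob 31 [0.65864937 0.10874867 0.08005319]
```

View pics/s3.png

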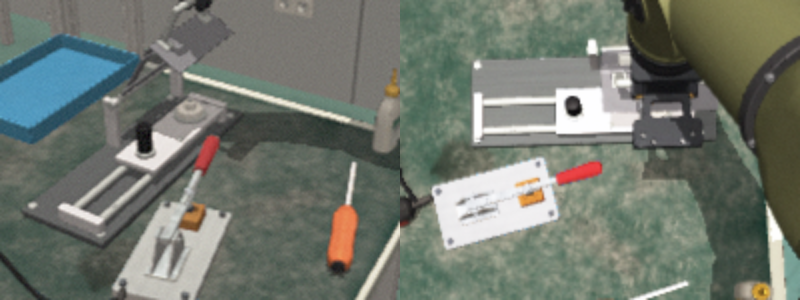

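The composite shows the guard raised with the bar in the fingers and the carriage still home, with its knob at (573,105). The estimated angle is about 60°. There is a residual radial push of about 28 N, so I'm easing it and then checking the guard's tilt from depth.

Call:
{"op": "servo_tool", "data": {"translation": [[0,-0.001,-0.0017],[0,-0.001,-0.0017],[0,0,0],[0,0,0]], "turn": [[0,0,0],[0,0,0],[0,0,0],[0,0,0]]}}

```text
clock: 16.23
tool_pos: [0.6447, 0.0013, 0.207]
eef_rot: [0.707, 0.707, -0.002, -0.001]
contact_force: [-7.4, 0.7, 1.8]
opening: 0.102
finger_force: 35.0
```

Run:
```python
from plant import r, optics
import cv2, numpy as np
from h import *
s=r.get_state(); print(s["tool_pos"],s["contact_force"],s["finger_force"])
for n in ("scene","top","wrist"):
    d=optics.snapshot(n); P=cloud(d)[d["z_map"]>0]
    q=P[(P[:,2]>.09)&(P[:,2]<.17)&(P[:,0]>.64)&(P[:,0]<.735)&(abs(P[:,1])<.069)]
    # line x-z by ransac, through plate
    rng=np.random.default_rng(0); best=(0,)
    for _ in range(800):
        if len(q)<20: break
        a,b=q[rng.integers(len(q),size=2)][:,[0,2]]; v=b-a
        if np.hypot(*v)<.03: continue
        nn=np.array([-v[1],v[0]])/np.hypot(*v); i=abs((q[:,[0,2]]-a)@nn)<.002
        if i.sum()>best[0]: best=(i.sum(),i)
    if best[0]:
        w=q[best[1]][:,[0,2]]; c=w.mean(0); v=np.linalg.svd(w-c)[2][0] if len(w)<3000 else np.linalg.eigh(np.cov(w.T))[1][:,1]
        print(n,len(q),best[0],c,np.degrees(np.arctan2(v[1],-v[0]))%180)
```

```text
[0.64466928 0.00131474 0.20699669] [-7.43742935  0.71749624  1.75413398] 35.002925992012024
scene 540 323 [0.65275333 0.16107754] 149.69647822735442
top 336 156 [0.64999731 0.15869485] 147.7039999017789
wrist 7491 4995 [0.69900014 0.13221622] 59.69837166362815
```

Depth from the wrist view gives a guard tilt of 59.7°, and the front face in the scene view agrees at 149.7° − 90°. The forces are low, so I'm handing in.

```bash
python3 -c "
from plant import r
print(r.finish_job())"
```

```text
the job is handed in; nothing more can be done
None
```

The carriage is against its end stop, and the gripper is holding the guard open at about 60° (59.7° measured from depth); the oil bottle and screwdriver were not touched, and the job is handed in, though it returned no verdict.

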